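# Set up the citrus press and hold its reamer down

### The job

Get the citrus press ready and try its switch. First slide the steel dish along the worktop, without lifting it, until the spout of the press ends above the middle part of the dish. Then pick up the orange reamer by its two black grips, turn it until its socket meshes with the four splines of the drive shaft, slide it fully home and press it down against the spring of the shaft; finish while you still grip it and keep it pressed most of the way down, and leave the upturned white cup, the saucers and the milk jug where they are.

Things in the scene. Friction and masses are not known exactly. Their poses are not given: they have to be found in the camera images.
- dish: Round open steel dish, 182 mm across, 41 mm high, about 0.3 kg, loose, with a finger notch in its rim; it stands on the worktop. Origin: centre of its underside, z up. Outer wall nearly upright, 2 mm floor.
- juicer: Citrus press, fixed, white round pedestal 104 mm across at its foot, on it an open steel juice bowl 132 mm across (118 mm inside) whose rim is 128 mm above the worktop and whose inner floor is at 100 mm. Origin: centre of its underside, z up. Its spout, a steel channel 26 mm wide, sticks out along its +y axis and ends 115 mm from the centre. The drive shaft stands up on the centre line.
- spout_tip (a point): Lower lip of the spout, 113 mm from the centre line of the press along its +y axis and 66 mm above the worktop. The dish's wall touches the pedestal when the dish's centre is about 143 mm from the centre line, 30 mm beyond this point.
- shaft_seat (a point): Point on the shaft's centre line on top of its round grey shoulder (40 mm across), where the reamer's underside comes to rest; moves with the shaft. 123 mm above the worktop, shaft up. From it four dark splines rise 26 mm (a cross 24 mm from end to end, 6 mm thick, rounded tops); they lie along this frame's x and y axes; z up. Every quarter turn is alike.
- drive (a joint): Angle of the drive shaft about the vertical in the press (rad, positive anticlockwise from above), 0: splines along the x and y axes of the press. Starts anywhere between -0.7 and 0.7. A stiff gear train holds it (1.5 N m); turn the reamer, not the shaft.
- shaft (a joint): How far the drive shaft is pressed down (m), 0 up, 0.008 at the hard stop. A spring pushes it up with 4 N at 0, 8 N at 0.005 and 10.4 N at 0.008, so the reamer's weight does not press it. The switch is on beyond 0.005.
- reamer: Orange ribbed plastic reamer: dome 75 mm high, about 40 mm across, on a flange 56 mm across and 9 mm high; 0.06 to 0.13 kg, loose, stands upright on the worktop. Origin: centre of its underside, z up. Two flat black grips, 22 mm wide, 36 mm apart over their faces, at its +y and -y sides, from 18 to 58 mm above the underside.
- reamer_socket (a point): Mouth of the reamer's cross-shaped socket, centre of its underside, axes as the reamer's. Socket 32 mm deep, slots 9 mm wide and 27 mm from end to end along the x and y axes (one slot runs from grip to grip). Meshed and home, the underside lies on the shoulder of the shaft; out of mesh it stands about 26 mm higher.
- reamer_grip (a point): Middle between the two black grips, on the reamer's centre line 38 mm above its underside.
- white_cup: White cup with a handle, standing on its rim, 58 x 76 x 61 mm; bystander. Origin: underside.
- milk_jug: Small steel milk jug with a handle, 58 x 85 x 68 mm; bystander. Origin: underside.
- saucers: Stack of white saucers, 104 mm across, 54 mm high, 1 kg; bystander. Origin: underside.
There are look-alikes about, which are no part of the job. Several things have the shape of the reamer; the one meant has the colours described above.

How it is judged:
By the outcome, as a careful person would: the job done as asked, in the order asked, and still so for the second after the job is handed in, while the arm keeps its last pose, push and grip.
It also fails if it takes over 53 s, if anything falls off the work surface, if the arm or the gripper's body presses on something with over 40 N, if the wrist force passes 120 N, or if a joint passes its speed limit or range.

### The arm

A 6-joint arm with a two-finger parallel gripper is mounted at the origin on a cart in front of the work surface, level with it; the furniture and walls round the work are solid. World frame = base frame: x ahead of the robot, y to its left, z up, the work surface at z = 0. Lengths are in mm, angles in rad, forces in N, time in s.
With the tool pointing down it reaches from about 350 to 975 mm from the base axis. Payload 7.1 kg.
Tool frame: the origin (TCP) lies on the centre line of the jaws, within the pads' length; the fingertips stand 14 mm ahead of it and the grasp point (between the pads) lies 5 mm behind it; z points along the fingers, y is the direction in which the jaws open and shut (so a half turn about z gives the same grasp; the last joint's range is limited). The gripper opens to 88 mm and grips with 3 to 60 N. Pads are 20 mm wide; open, the fingers measure 115 mm over their backs; the gripper's body (75 mm by 178 mm) begins 61 mm behind the grasp point.
Start: joints at [1.321, 0.423, 1.63, -0, 1.089, -0.019], TCP at [142.941, 608.418, 236.675] pointing down, gripper open.
Joint ranges: [-3, 3], [-0.9, 2.11], [0.09, 2.58], [-1.31, 4.45], [0.11, 2.69], [-2.54, 2.54]. Speed limits (rad/s): [2.39, 2.39, 3.01, 3.14, 3.14, 3.14].

### API

Orientations are given as a 3x3 rotation matrix whose columns are the frame's x, y, z axes.
In Python, from cell import status, imaging, env gives the robot as it stands. The module is installed in compiled form; this text tells all that it offers.
- The arm moves only by the tool drive_tool, never from a script. Its arguments are lists of equal length, an entry for each row: "travel": the shift along the tool's x, y, z in mm, a list of three; "delta_rot": the turn, a rotation vector about the tool's x, y, z in degrees, a list of three; "grip": the closure in counts, from 0 (fully open) to 255 (shut). A call has 1 to 12 rows; each row is the pose to reach, as a shift and turn from the pose commanded when the call began, along the tool's axes at that moment; what a row does not reach only later rows make up. A row lasts 1/10 s, in which the tool goes at most 50 mm and 8.59 degrees, less where a joint would pass 70% of its speed; a pose out of reach is approached as far as the arm can. A call with a gripper value outside its range is refused whole. The fingers move at their own pace and stop on an object; "grip_force" is the grip in N (left out, the last holds). Time passes only in rows, so rows that repeat a pose let the fingers close. It gives the time, the measured TCP pose, the force and the opening at its end, in the units of the state.
- status.observe(): the state, without advancing time (a new reading comes with each control period).
- imaging.capture(name): name is "side" or "top" or "wrist"; returns the picture (384x512x3 uint8, red, green, blue); there is no depth.
- imaging.calibration(name): a dict with "fx", "fy", "cx", "cy" (pixels), "R" (3x3) and "t" (3): a world point X has camera coordinates R X + t; the wrist camera has in their place "mount" (4x4, takes a point from camera to tool coordinates, whose origin is the TCP and whose axes are the flange's). Camera axes: x right, y down, z forward; pixel columns grow to the right and rows downward; lengths in mm; the calibration is good to about 2 mm. A picture is of the moment at which its call begins: read the wrist's pose just before it. calibration takes no time and is no camera call.
- env.job_done(): hands the job in, once; it reports no verdict.
The state is a dict: "time_s": time; "q": joint angles; "joint_vel": joint speeds; "joint_efforts": joint torques, N m; "eef_pos": TCP position; "tcp_rot": TCP orientation; "ft_force": force on the tool from outside, world axes, zero at the start; "torque": the same for the moment, N m; "width": finger opening in mm.
Only numpy, scipy, OpenCV 4.12 (cv2) and the standard library are available. Lean on these libraries where they do the work, as an engineer would, in place of code of your own. Each camera call takes 0.05 s, during which the arm holds its last target.

## Working session

There is one attempt and no reset: what is moved stays moved. The work goes in short steps, Python scripts to look and compute and a tool call to move; the robot and the scene stay as the last step left them, time stands still between calls to the robot, and variables do not carry over. Pictures are saved under pics/ and viewed, and the job is handed in when it is done.

Besides the shell and the picture viewer there is one more tool, called after "Emit:" as name(argument=value, ...) on one line, values as JSON. drive_tool: Moves the arm, as the interface text tells. Its arguments: {"type":"object","properties":{"travel":{"type":"array"},"delta_rot":{"type":"array"},"grip":{"type":"array"},"grip_force":{"type":"number"}},"required":["travel","delta_rot","grip"]}

```bash
mkdir -p pics; cat > h.py <<'E'
import numpy as np, cv2
from cell import status, imaging, env
def snap(n,f):
    s=status.observe(); im=imaging.capture(n); cv2.imwrite(f'pics/{f}.png',im[:,:,::-1]); return s,im
def cam(n,s=None):
    c=imaging.calibration(n)
    K=np.array([[c['fx'],0,c['cx']],[0,c['fy'],c['cy']],[0,0,1]])
    if 'mount' in c:
        M=np.array(c['mount']); T=np.eye(4); T[:3,:3]=s['tcp_rot']; T[:3,3]=s['eef_pos']
        W=np.linalg.inv(T@M); return K,W[:3,:3],W[:3,3]
    return K,np.array(c['R']),np.array(c['t'])
def ray(C,uv,z):
    K,R,t=C; o=-R.T@t; d=R.T@np.linalg.solve(K,np.array([uv[0],uv[1],1.])); return o+d*(z-o[2])/d[2]
def proj(C,X):
    K,R,t=C; p=K@(R@np.array(X)+t); return p[:2]/p[2]
E
python3 - <<'E'
from h import *
for n in ['side','top','wrist']:
    s,im=snap(n,n+'0'); c=imaging.calibration(n); print(n,c)
print(s)
E
```

```text
side {'fx': 372.46468576458375, 'fy': 372.46468576458375, 'cx': 252.8525643041778, 'cy': 186.80935076100124, 'R': array([[ 0.63466268, -0.77275505,  0.00727372],
       [-0.67622379, -0.55988846, -0.47879672],
       [ 0.37406506,  0.29895575, -0.87789566]]), 't': array([-475.61033495,  379.2001157 , 1340.10510194])}
top {'fx': 397.8310688149747, 'fy': 397.8310688149747, 'cx': 249.85390097557104, 'cy': 190.8006094552219, 'R': array([[-0.01653438, -0.99973841,  0.01580264],
       [-0.98807034,  0.01391707, -0.15337316],
       [ 0.15311312, -0.01815005, -0.98804198]]), 't': array([-157.31035013,  627.94037674, 1185.43827176])}
wrist {'fx': 310.20296082031933, 'fy': 310.20296082031933, 'cx': 254.45318577872652, 'cy': 187.8212722623237, 'mount': array([[-1.10337683e-03, -9.60997042e-01, -2.76556447e-01,
         7.49136195e+01],
       [ 9.99999352e-01, -1.13819287e-03, -3.46263310e-05,
         1.16310109e-01],
       [-2.81498775e-04, -2.76556306e-01,  9.60997675e-01,
        -1.47296442e+02],
       [ 0.00000000e+00,  0.00000000e+00,  0.00000000e+00,
         1.00000000e+00]])}
{'time_s': 0.1, 'q': array([ 1.32103116e+00,  4.23814574e-01,  1.63058245e+00, -6.63799755e-06,
        1.08860326e+00, -1.90269881e-02]), 'joint_vel': array([-1.52033122e-03, -1.29164813e-03,  8.41189952e-05,  9.97023986e-04,
        1.78253012e-03,  4.83109203e-04]), 'joint_efforts': array([ 1.09824945e-03, -5.45612705e+01, -2.74323678e+01,  6.45177998e-02,
        1.88737025e-02, -4.90018658e-05]), 'eef_pos': array([142.81110954, 607.97874632, 235.96033333]), 'tcp_rot': array([[-9.73498542e-01,  2.28692964e-01, -3.42234471e-04],
       [ 2.28693219e-01,  9.73497585e-01, -1.36540626e-03],
       [ 2.09056253e-05, -1.40748771e-03, -9.99999009e-01]]), 'ft_force': array([-0.47563736, -0.15089089,  0.68743695]), 'torque': array([-0.02666195, -0.02425069, -0.02589654]), 'width': 88.01020452487326}
```

View pics/top0.png

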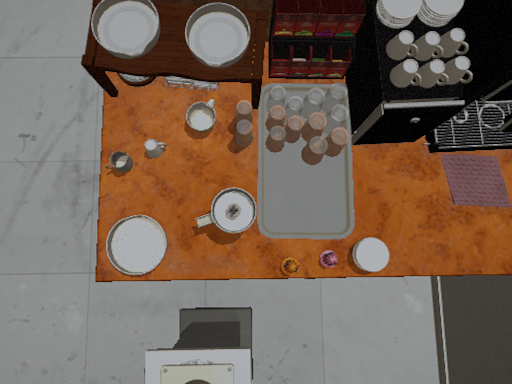

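View pics/side0.png

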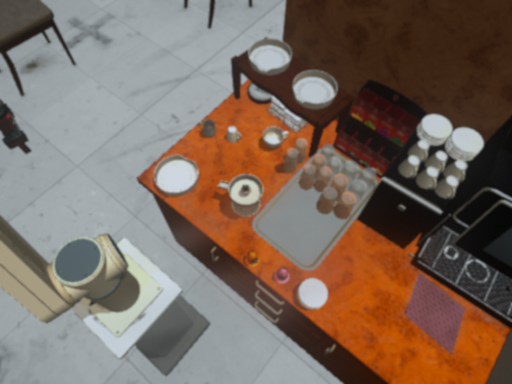

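View pics/wrist0.png

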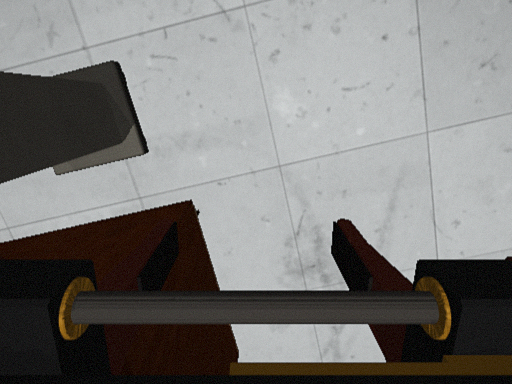

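```bash
python3 - <<'E'
from h import *
im=cv2.imread('pics/top0.png')
a=cv2.resize(im[180:285,95:265],None,fx=4.5,fy=4.5,interpolation=cv2.INTER_CUBIC);cv2.imwrite('pics/c1.png',a)
b=cv2.resize(im[235:285,265:400],None,fx=5.5,fy=5.5,interpolation=cv2.INTER_CUBIC);cv2.imwrite('pics/c2.png',b)
im=cv2.imread('pics/side0.png')
a=cv2.resize(im[150:320,145:345],None,fx=3.5,fy=3.5,interpolation=cv2.INTER_CUBIC);cv2.imwrite('pics/c3.png',a)
E
```

```text
(no output)
```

View pics/c1.png

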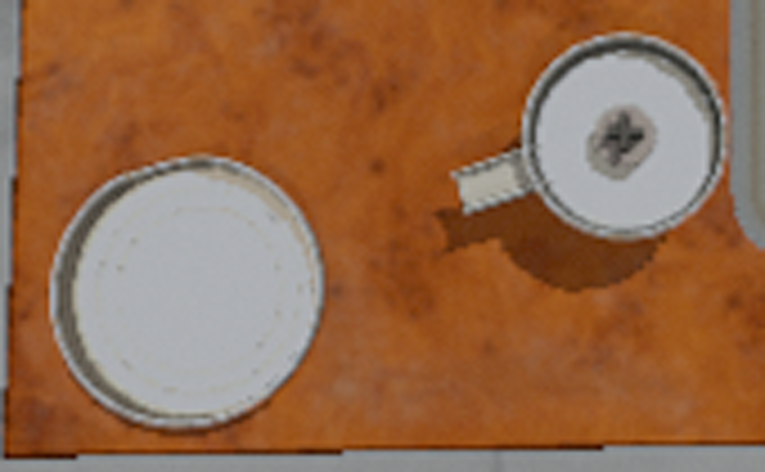

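View pics/c2.png

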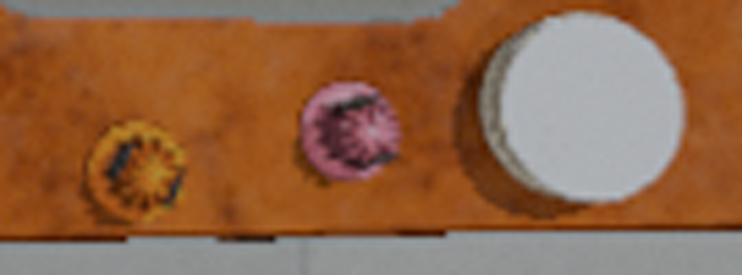

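View pics/c3.png

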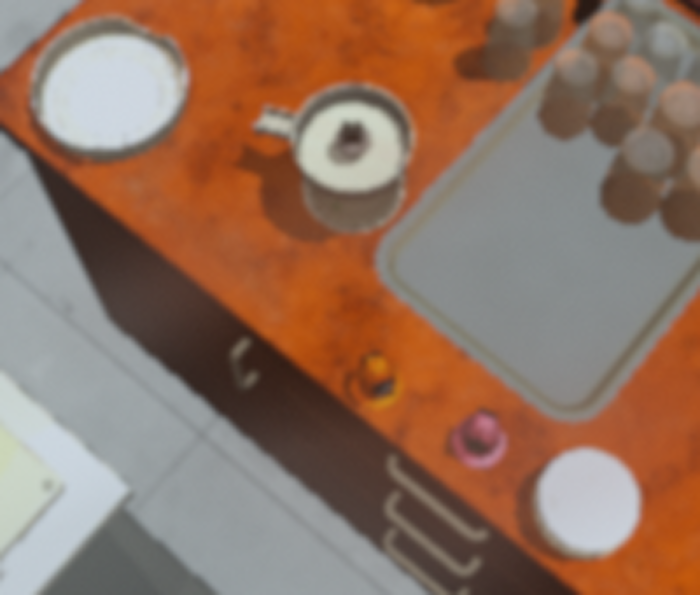

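```bash
python3 - <<'E'
from h import *
im=cv2.imread('pics/top0.png');C=cam('top');S=cam('side')
hsv=cv2.cvtColor(im,cv2.COLOR_BGR2HSV)
def blob(m,x0,y0,x1,y1):
    mm=np.zeros_like(m);mm[y0:y1,x0:x1]=m[y0:y1,x0:x1]
    cs,_=cv2.findContours(mm,cv2.RETR_EXTERNAL,cv2.CHAIN_APPROX_NONE);return max(cs,key=cv2.contourArea)
low=((hsv[...,1]<110)).astype(np.uint8)*255
cv2.imwrite('pics/low.png',low)
def fit(c,z):
    P=np.array([ray(C,p[0],z)[:2] for p in c]);A=np.c_[2*P,np.ones(len(P))];r=np.linalg.lstsq(A,(P**2).sum(1),rcond=None)[0]
    R=np.sqrt(r[2]+r[0]**2+r[1]**2); return r[:2],R,P
c=blob(low,100,205,172,274);print('dish',c[:,0].min(0),c[:,0].max(0),fit(c,41)[:2])
o=[ray(C,uv,z) for uv,z in [((290,266),0),((290,266),75),((329,259),0),((120,161),0),((153,147),0),((371,254),54)]];print(np.round(o))
# bowl rim
c=blob(low,211,185,256,235);print('bowl',c[:,0].min(0),c[:,0].max(0));f=fit(c,128);print(f[:2])
# corners
sp=[((95+452/4.5),180+175/4.5),(95+467/4.5,180+213/4.5)]
print('spout',[ray(C,u,75)[:2] for u in sp])
sh=(95+625/4.5,180+137/4.5);print('shaft',ray(C,sh,149),sh)
print('edge',ray(C,(100,280),0),ray(C,(500,276),0))
E
```

```text
dish [106 215] [166 273] (array([467.65238944, 182.83373628]), np.float64(90.75608948778276))
[[ 392. -290.    0.]
 [ 395. -281.   75.]
 [ 412. -414.    0.]
 [ 737.  253.    0.]
 [ 783.  147.    0.]
 [ 426. -531.   54.]]
bowl [211 187] [255 233]
(array([ 558.73145058, -116.10532805]), np.float64(65.70173866265468))
spout [array([538.54932723,  -1.75631125]), array([513.10634603, -11.8177513 ])]
shaft [ 554.48323572 -118.99735142  149.        ] (233.88888888888889, 210.44444444444446)
edge [359.52700484 302.0222941    0.        ] [ 349.79797708 -953.27231387    0.        ]
```

View pics/low.png

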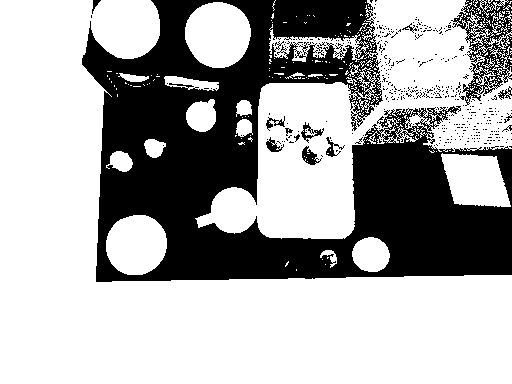

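```bash
cat >> h.py <<'E'
from scipy.spatial.transform import Rotation as Ro
def go(pos,yawdeg):
    """print tool-frame shift and rotvec to reach TCP pos with tool y at yaw (world deg), pointing down"""
    s=status.observe();R=s['tcp_rot'];best=None
    for y in (yawdeg,yawdeg+180):
        a=np.radians(y);yv=np.array([np.cos(a),np.sin(a),0]);zv=np.array([0,0,-1.]);xv=np.cross(yv,zv)
        rv=np.degrees(Ro.from_matrix(R.T@np.c_[xv,yv,zv]).as_rotvec())
        print('yaw',y,'shift',np.round(R.T@(np.array(pos)-s['eef_pos']),1),'rot',np.round(rv,1))
    print('q',np.round(s['q'],2),'t',s['time_s'],'F',np.round(s['ft_force'],1))
E
python3 - <<'E'
from h import *
C=np.array([558.7,-116.1]);T=np.array([525.8,-6.8]);u=(T-C)/np.linalg.norm(T-C);print(u,np.degrees(np.arctan2(u[1],u[0])))
D=np.array([467.7,182.8]);print(C+146*u, D+90*u)
go([*(D+90*u),140],np.degrees(np.arctan2(u[1],u[0])))
E
```

```text
[-0.28823189  0.95756064] 106.75213115147685
[516.61814473  23.70385351] [441.75913032 268.98045765]
yaw 106.75213115147685 shift [-368.5 -261.6   96.4] rot [ -0.1  -0.  -30. ]
yaw 286.7521311514769 shift [-368.5 -261.6   96.4] rot [-0.0e+00  1.0e-01  1.5e+02]
q [ 1.32  0.42  1.63 -0.    1.09 -0.02] t 0.15 F [ 0.7  0.1 -0.5]
```

Emit:
drive_tool(travel=[[-46,-33,12],[-92,-65,24],[-138,-98,36],[-184,-131,48],[-230,-163,60],[-276,-196,72],[-322,-229,84],[-368,-261,96],[-368.5,-261.6,96.4],[-368.5,-261.6,96.4],[-368.5,-261.6,96.4],[-368.5,-261.6,96.4]], delta_rot=[[0,0,-4],[0,0,-8],[0,0,-12],[0,0,-16],[0,0,-20],[0,0,-24],[0,0,-28],[0,0,-30],[0,0,-30],[0,0,-30],[0,0,-30],[0,0,-30]], grip=[130,130,130,130,130,130,130,130,130,130,130,130], grip_force=20)

```text
time_s: 1.35
eef_pos: [441.4, 270.0, 140.3]
tcp_rot: [[-0.958, -0.288, -0.0], [-0.288, 0.958, 0.0], [0.0, 0.0, -1.0]]
ft_force: [-0.2, 0.7, -0.4]
width: 43.5
```

```bash
python3 - <<'E'
from h import *
s,im=snap('wrist','w1');print(s['eef_pos'],s['q'],s['width'])
E
```

```text
[441.3525487  270.0054524  140.33636442] [ 5.25826671e-01  4.07854564e-01  1.93340666e+00  4.85153258e-04
  8.00591037e-01 -1.33763474e+00] 43.463398757591314
```

View pics/w1.png

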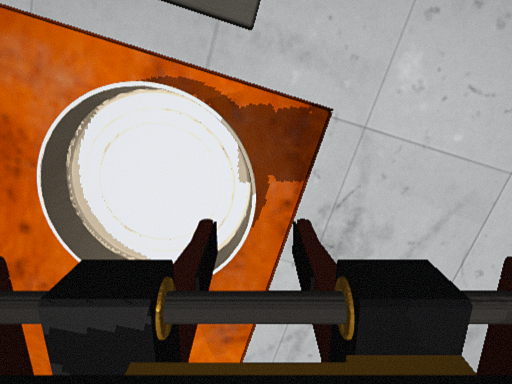

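```bash
python3 - <<'E'
from h import *
s=status.observe();C=cam('wrist',s)
im=cv2.imread('pics/w1.png')
pts=[(38,180),(140,82),(205,108),(243,150),(255,190)]
P=np.array([ray(C,p,41)[:2] for p in pts]);A=np.c_[2*P,np.ones(len(P))];r=np.linalg.lstsq(A,(P**2).sum(1),rcond=None)[0]
print(P,r[:2],np.sqrt(r[2]+r[0]**2+r[1]**2))
u=np.array([-.2882,.9576]);print(r[:2]+90*u)
print('corner',ray(C,(331,110),0))
go([441.7,269,26],106.75)
E
```

```text
[[482.32375063  96.78845236]
 [382.85522841 162.47377275]
 [387.15002788 214.05493067]
 [409.96401637 251.16627472]
 [439.136422   269.99317844]] [470.6713899  185.41965529] 89.64417938159586
[444.7333899  271.60365529]
corner [359.06422888 317.41948421   0.        ]
yaw 106.75 shift [-1.000e-01 -1.600e+00  1.145e+02] rot [0.  0.  0.1]
yaw 286.75 shift [-1.000e-01 -1.600e+00  1.145e+02] rot [  -0.     0.  -179.9]
q [ 0.53  0.41  1.93  0.    0.8  -1.34] t 1.4 F [ 0.4 -0.6  0.2]
```

Emit:
drive_tool(travel=[[0,0,30],[0,0,60],[0,0,85],[0,0,103],[0,0,114],[0,0,114],[0,0,114],[0,0,114],[0,0,114],[0,0,114],[0,0,114],[0,0,114]], delta_rot=[[0,0,0],[0,0,0],[0,0,0],[0,0,0],[0,0,0],[0,0,0],[0,0,0],[0,0,0],[0,0,0],[0,0,0],[0,0,0],[0,0,0]], grip=[130,130,130,130,130,130,130,255,255,255,255,255], grip_force=15)

```text
time_s: 2.6
eef_pos: [442.1, 269.2, 26.6]
tcp_rot: [[-0.957, -0.289, 0.0], [-0.289, 0.957, -0.0], [-0.0, -0.0, -1.0]]
ft_force: [0.3, -1.8, 5.9]
width: 9.8
```

```bash
python3 - <<'E'
from h import *
s=status.observe();print(s['eef_pos'],s['width'],s['ft_force'])
snap('side','s1');snap('top','t1')
for f in ['s1','t1']:
    im=cv2.imread(f'pics/{f}.png')[100:292,95:351];cv2.imwrite(f'pics/{f}c.png',cv2.resize(im,None,fx=3,fy=3,interpolation=cv2.INTER_CUBIC))
E
```

```text
[442.05398362 269.21212998  26.63333928] 9.834033432374202 [ 0.26709149 -1.76195875  5.93828792]
```

View pics/s1c.png

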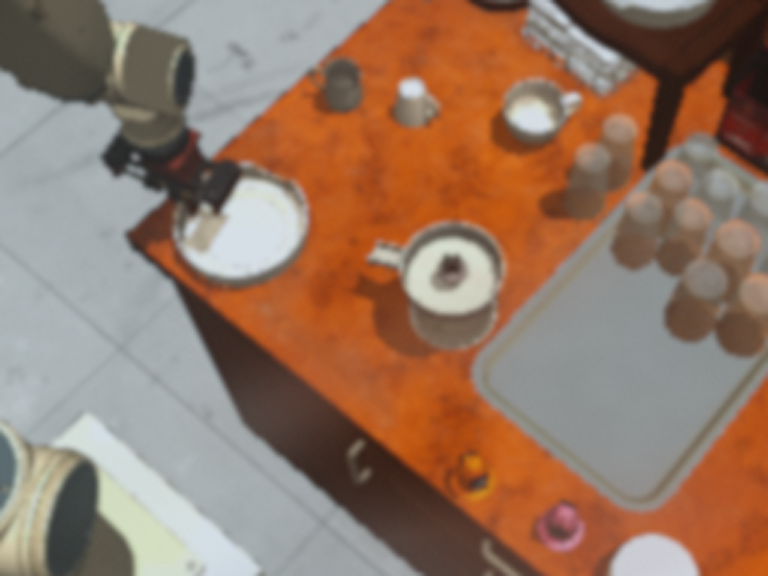

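View pics/t1c.png

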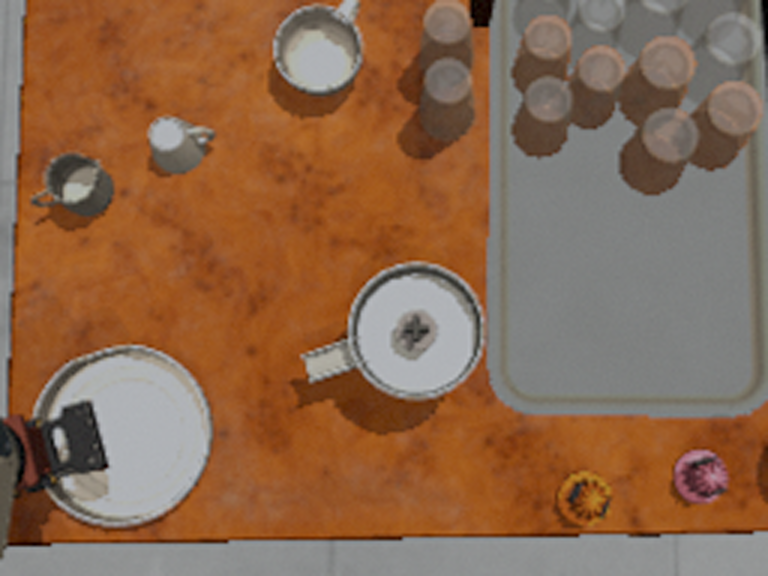

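Emit:
drive_tool(travel=[[0,0,0],[0,0,0],[0,0,0]], delta_rot=[[0,0,0],[0,0,0],[0,0,0]], grip=[255,255,255], grip_force=15)

```text
time_s: 3.0
eef_pos: [442.1, 269.3, 26.7]
tcp_rot: [[-0.957, -0.289, 0.0], [-0.289, 0.957, -0.0], [-0.0, -0.0, -1.0]]
ft_force: [0.3, -3.4, 5.3]
width: 10.0
```

```bash
python3 - <<'E'
from h import *
u=np.array([-.2882,.9576]);C=np.array([558.7,-116.1])
t=cv2.imread('pics/t1.png');K=cam('top')
low=(cv2.cvtColor(t,cv2.COLOR_BGR2HSV)[...,1]<110)
# dish edge points: scan rays right/bottom/top from centre
c=(139,245);P=[]
for a in np.radians(np.arange(-100,100,5)):
    for r in np.arange(20,45,.25):
        x,y=c[0]+r*np.cos(a),c[1]+r*np.sin(a)
        if not low[int(round(y)),int(round(x))]: P.append(ray(K,(x,y),41)[:2]);break
P=np.array(P);A=np.c_[2*P,np.ones(len(P))];r=np.linalg.lstsq(A,(P**2).sum(1),rcond=None)[0];print(len(P),r[:2],np.sqrt(r[2]+r[0]**2+r[1]**2))
s=status.observe();print(s['width'],s['ft_force'],s['eef_pos'])
go([*(s['eef_pos'][:2]+C+146*u-r[:2]),26.5],106.75)
E
```

```text
40 [466.51012973 185.82970939] 92.3131292540855
10.049468040869831 [ 0.25521014 -3.36147756  5.27112312] [442.05916569 269.26530363  26.65489537]
yaw 106.75 shift [  -1.2 -169.7    0.2] rot [-0.  0.  0.]
yaw 286.75 shift [  -1.2 -169.7    0.2] rot [  -0.   -0. -180.]
q [ 0.52  0.61  1.97 -0.    0.56 -1.34] t 3.0 F [ 0.3 -3.4  5.3]
```

Emit:
drive_tool(travel=[[0,-6,0],[0,-18,0],[0,-34,0],[0,-50,0],[0,-66,0],[0,-82,0],[0,-98,0],[0,-114,0],[0,-130,0],[-1,-144,0],[-1,-155,0],[-1,-160,0]], delta_rot=[[0,0,0],[0,0,0],[0,0,0],[0,0,0],[0,0,0],[0,0,0],[0,0,0],[0,0,0],[0,0,0],[0,0,0],[0,0,0],[0,0,0]], grip=[255,255,255,255,255,255,255,255,255,255,255,255], grip_force=15)

```text
time_s: 4.2
eef_pos: [489.5, 116.2, 26.6]
tcp_rot: [[-0.958, -0.288, 0.001], [-0.288, 0.958, 0.001], [-0.001, 0.001, -1.0]]
ft_force: [-1.1, 5.1, 5.3]
width: 10.1
```

```bash
python3 - <<'E'
from h import *
s=status.observe();print(s['eef_pos'],s['width'],s['ft_force'])
snap('side','s2');snap('top','t2');snap('wrist','w2')
for f in ['s2','t2']:
    im=cv2.imread(f'pics/{f}.png')[150:292,115:305];cv2.imwrite(f'pics/{f}c.png',cv2.resize(im,None,fx=4,fy=4,interpolation=cv2.INTER_CUBIC))
E
```

```text
[489.54738796 116.15051936  26.62177503] 10.100167285681966 [-1.12952148  5.08711392  5.28407917]
```

View pics/s2c.png

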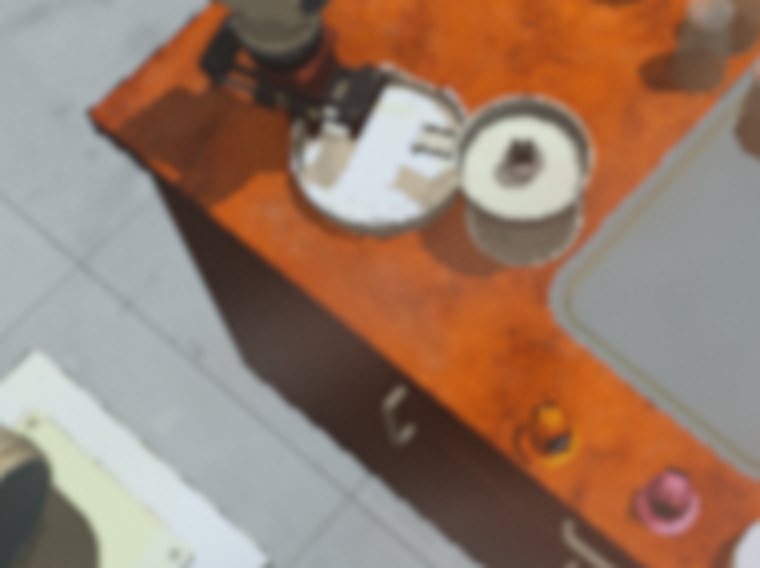

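View pics/t2c.png

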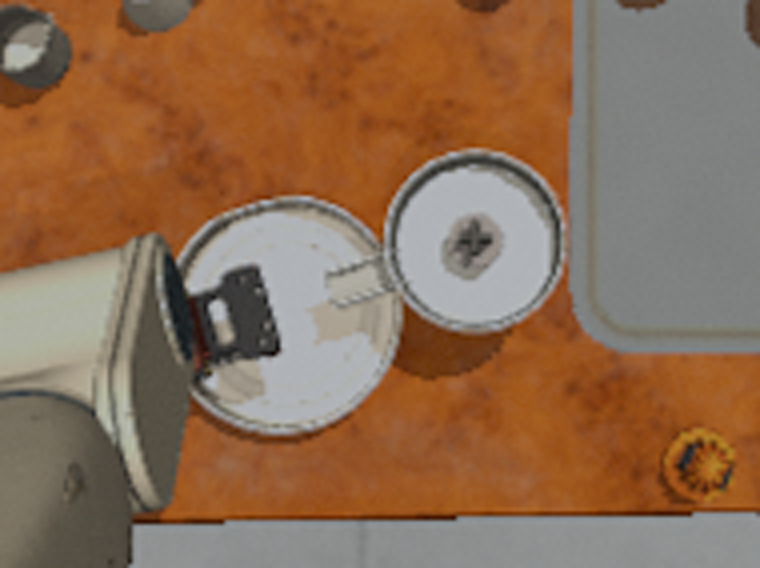

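View pics/w2.png

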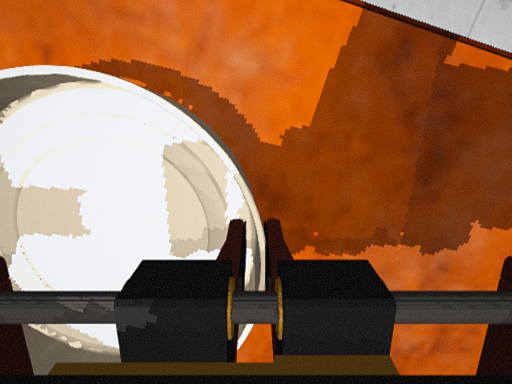

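```bash
python3 - <<'E'
from h import *
t=cv2.imread('pics/t2.png');K=cam('top')
low=(cv2.cvtColor(t,cv2.COLOR_BGR2HSV)[...,1]<110)
def circ(c,angs,z,r0):
    P=[]
    for a in np.radians(angs):
        for r in np.arange(r0,r0+25,.25):
            x,y=c[0]+r*np.cos(a),c[1]+r*np.sin(a)
            if not low[int(round(y)),int(round(x))]: P.append(ray(K,(x,y),z)[:2]);break
    P=np.array(P);A=np.c_[2*P,np.ones(len(P))];r=np.linalg.lstsq(A,(P**2).sum(1),rcond=None)[0];return len(P),r[:2],np.sqrt(r[2]+r[0]**2+r[1]**2)
n,D,R=circ((187.5,229),list(range(30,135,4))+list(range(-95,-50,4)),41,20);print(n,D,R)
n,C,Rb=circ((233.9,210),list(range(-150,150,4)),128,14);print(n,C,Rb)
n,C2,Rb=circ((233.9,210),list(range(-150,-20,4))+list(range(20,150,4)),128,14);print(n,C2,Rb)
print(np.linalg.norm(D-C2))
E
```

```text
39 [514.47546399  33.75991009] 93.07177874040778
67 [ 558.86718201 -116.99095084] 67.25127198202743
63 [ 558.79133299 -117.00726703] 67.32576306850584
157.145276543727
```

Emit:
drive_tool(travel=[[0,-2,0],[0,-4,0],[0,-6,0],[0,-7,0],[0,-8,0],[0,-8,0],[0,-8,0]], delta_rot=[[0,0,0],[0,0,0],[0,0,0],[0,0,0],[0,0,0],[0,0,0],[0,0,0]], grip=[255,255,255,255,255,255,255])

```text
time_s: 5.05
eef_pos: [491.0, 110.8, 26.6]
tcp_rot: [[-0.958, -0.288, -0.0], [-0.288, 0.958, 0.002], [-0.001, 0.002, -1.0]]
ft_force: [-5.4, 18.3, 6.8]
width: 10.0
```

```bash
python3 - <<'E'
from h import *
s=status.observe();print(s['eef_pos'],s['width'],s['ft_force'])
E
```

```text
[490.99169893 110.79207497  26.58733144] 10.045714318407128 [-5.39909006 18.28852827  6.75249461]
```

Emit:
drive_tool(travel=[[0,1.2,0],[0,2.4,0],[0,2.4,0],[0,2.4,0],[0,2.4,0],[0,2.4,0],[0,2.4,0],[0,2.4,-20],[0,2.4,-55],[0,2.4,-100],[0,2.4,-145],[0,2.4,-145]], delta_rot=[[0,0,0],[0,0,0],[0,0,0],[0,0,0],[0,0,0],[0,0,0],[0,0,0],[0,0,0],[0,0,0],[0,0,0],[0,0,0],[0,0,0]], grip=[255,255,255,160,160,160,160,160,130,130,130,130])

```text
time_s: 6.25
eef_pos: [494.0, 111.9, 176.6]
tcp_rot: [[-0.957, -0.289, 0.01], [-0.289, 0.957, 0.002], [-0.01, -0.001, -1.0]]
ft_force: [0.1, 0.2, -0.2]
width: 43.0
```

```bash
python3 - <<'E'
from h import *
s=status.observe();print(s['eef_pos'],s['width'],s['ft_force'])
# orange reamer approach: camera view. reamer ~ (392,-288)
for y in (0,60,90,120): print(y);go([392,-286,190],y)
E
```

```text
[494.03624111 111.85581235 176.60442067] 43.016522440573404 [ 0.05732074  0.20963478 -0.20218952]
0
yaw 0 shift [ 212.4 -351.5  -15.2] rot [  0.5   0.4 106.8]
yaw 180 shift [ 212.4 -351.5  -15.2] rot [ -0.4   0.5 -73.2]
q [ 0.2   0.33  1.94 -0.    0.86 -1.66] t 6.25 F [ 0.1  0.2 -0.2]
60
yaw 60 shift [ 212.4 -351.5  -15.2] rot [ 0.2  0.6 46.8]
yaw 240 shift [ 212.4 -351.5  -15.2] rot [  -0.7    0.2 -133.2]
q [ 0.2   0.33  1.94 -0.    0.86 -1.66] t 6.25 F [ 0.1  0.2 -0.2]
90
yaw 90 shift [ 212.4 -351.5  -15.2] rot [ 0.   0.6 16.8]
yaw 270 shift [ 212.4 -351.5  -15.2] rot [  -0.8    0.  -163.2]
q [ 0.2   0.33  1.94 -0.    0.86 -1.66] t 6.25 F [ 0.1  0.2 -0.2]
120
yaw 120 shift [ 212.4 -351.5  -15.2] rot [ -0.1   0.6 -13.2]
yaw 300 shift [ 212.4 -351.5  -15.2] rot [  0.8   0.2 166.8]
q [ 0.2   0.33  1.94 -0.    0.86 -1.66] t 6.25 F [ 0.1  0.2 -0.2]
```

```bash
python3 - <<'E'
from h import *
go([587.5,-108,230],106.75)
E
```

```text
yaw 106.75 shift [ -26.6 -237.5  -52.9] rot [-0.1  0.6  0. ]
yaw 286.75 shift [ -26.6 -237.5  -52.9] rot [-9.0e-01 -1.0e-01 -1.8e+02]
q [ 0.2   0.33  1.94 -0.    0.86 -1.66] t 6.25 F [ 0.1  0.2 -0.2]
```

Emit:
drive_tool(travel=[[-4,-30,-20],[-8,-75,-40],[-13,-120,-53],[-18,-165,-53],[-23,-205,-53],[-26,-235,-53],[-26.6,-237.5,-53],[-26.6,-237.5,-53],[-26.6,-237.5,-53]], delta_rot=[[0,0,0],[0,0,0],[0,0,0],[0,0,0],[0,0,0],[0,0,0],[0,0,0],[0,0,0],[0,0,0]], grip=[130,130,130,130,130,100,100,100,100])

```text
time_s: 7.15
eef_pos: [583.7, -107.6, 223.5]
tcp_rot: [[-0.957, -0.289, -0.002], [-0.289, 0.957, 0.001], [0.001, 0.001, -1.0]]
ft_force: [-0.6, 0.4, -0.6]
width: 53.5
```

```bash
python3 - <<'E'
from h import *
s,im=snap('wrist','w3');print(s['eef_pos'],s['tcp_rot'],s['joint_vel'])
C=cam('wrist',s);print(proj(C,[558.8,-116.7,149]),proj(C,[558.8,-116.7,123]))
E
```

```text
[ 583.74199026 -107.57217011  223.47790819] [[-9.57314241e-01 -2.89044371e-01 -1.67219029e-03]
 [-2.89045743e-01  9.57315072e-01  6.41721549e-04]
 [ 1.41532696e-03  1.09766866e-03 -9.99998396e-01]] [ 0.01077922 -0.00930858  0.00035048  0.00042419  0.00040771 -0.00236839]
[252.70979479 167.68821993] [252.83978393 160.8617764 ]
```

View pics/w3.png

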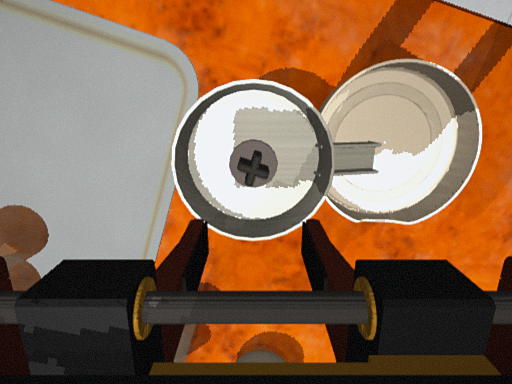

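```bash
python3 - <<'E'
from h import *
im=cv2.imread('pics/w3.png')
cv2.imwrite('pics/w3c.png',cv2.resize(im[130:200,220:290],None,fx=8,fy=8,interpolation=cv2.INTER_CUBIC))
cv2.imwrite('pics/w3d.png',cv2.resize(im[50:240,160:490],None,fx=2.4,fy=2.4,interpolation=cv2.INTER_CUBIC))
g=cv2.cvtColor(im,cv2.COLOR_BGR2GRAY);print(g[150:185:2,232:276:2])
E
```

```text
[[252  94 108 106 110 105 107 104 110 107 106  68  70  95 115 112 111 109
  107 107  98 180]
 [172 101 105 105 106 109 109 109 107 108 113  26  26  18  36 110 109 104
  109 111 102  92]
 [ 96 107 109 104 104 106 107 110 112 107  86  26  22  24  22 110 105 109
  102 106 107 104]
 [101 106 106 111  80 107 109 110 106 111  60  47  47  38  36  98 110 106
  109 111 104 101]
 [108 107 108 108  30  29  50  66 109 110  26  45  60  54  37  98 102 106
  110 108 111 107]
 [104 103 106 109  14  25  20  22  30  50  26  49  61  54  44 113 104 109
  108 109 104 103]
 [105 105 114  56  40  13  24  26  31  22  40  52  64  44  70 107 107 108
  103 111 106 107]
 [103 111 109  41  46  39  40  27  21  26  43  53  51  45  28  57  70 109
  110 103 105 105]
 [105 104 106  36  47  58  54  50  39  39  46  58  59  54  22  32  19  25
   80 106 109 106]
 [105 106 107  31  53  62  58  65  59  51  50  61  45  30  19  28  22  13
   49 111 110 104]
 [105 107 109  89  50  46  45  58  62  61  56  55  52  50  45  39  36  25
   29 108 110 105]
 [ 92 105 109  99  93  84  77  49  43  53  52  64  62  58  57  53  49  38
   55 117 101 105]
 [ 99 105 104 105 109 110 108  44  41  53  53  49  49  53  59  63  58  49
   55 111 110 111]
 [242  92 104 105 105 105 112  22  45  58  52  46  79  45  48  44  51  41
   88 108 106 167]
 [248 204  98 104 105 109 112  22  56  58  55  48 102 100  87  78  67  58
  106 103 136 175]
 [243 253 112 100 104 104 110  35  56  58  46  73 107 109 106 104  98 107
  101 125 172 170]
 [244 250 172 110 103 108  77  38  54  63  39  92 106 108 109 105  99 104
  139 182 178 160]
 [245 187 171 176 161 106  99  44  44  44  41 105 105 106  96 107 148 169
  178 181 180 158]]
```

View pics/w3c.png

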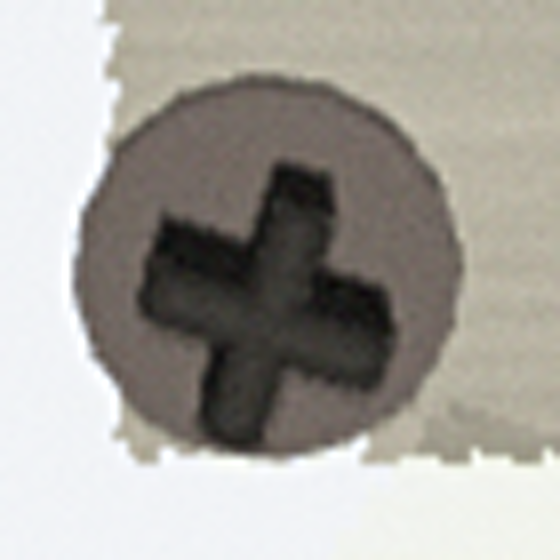

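View pics/w3d.png

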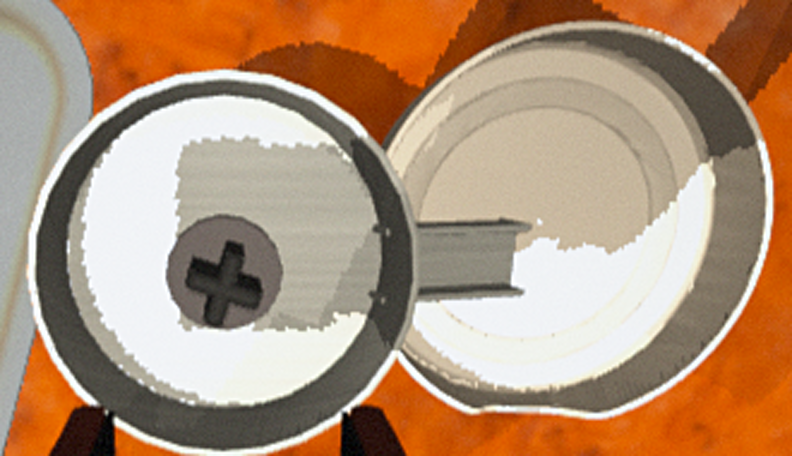

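```bash
python3 - <<'E'
from h import *
im=cv2.imread('pics/w3.png');g=cv2.cvtColor(im,cv2.COLOR_BGR2GRAY)
# pose at capture: read again same (arm holds)
s=status.observe();print(s['eef_pos']);C=cam('wrist',s)
f=lambda p:(220+p[0]/8-.44,130+p[1]/8-.44)
for z in (147,149):
    e=[ray(C,f(p),z)[:2] for p in [(145,290),(390,350),(300,205),(232,440)]]
    a1=np.degrees(np.arctan2(*(e[1]-e[0])[::-1]));a2=np.degrees(np.arctan2(*(e[3]-e[2])[::-1]))
    print(z,a1%90,a2%90,np.linalg.norm(e[1]-e[0]),np.linalg.norm(e[3]-e[2]),(e[0]+e[1])/2,(e[2]+e[3])/2)
# edges at top face
for a,b in [((145,310),(370,388)),((262,235),(203,430)),((335,215),(265,430)),((165,250),(390,318))]:
    d=ray(C,f(b),149)-ray(C,f(a),149);print('edge',np.degrees(np.arctan2(d[1],d[0]))%90)
# moment method
K=cv2.inRange(g,42,72);xs=[];cc=(253,166)
for y in range(150,188):
  for x in range(234,272):
    if K[y,x]: xs.append(ray(C,(x,y),149)[:2])
xs=np.array(xs);m=np.median(xs,0)
from cv2 import minAreaRect
for it in range(3):
    d=xs-m;r=np.hypot(*d.T);k=r<13.5;m=xs[k].mean(0)
z=(d[k][:,0]+1j*d[k][:,1])**4;print('moment',m,np.degrees(np.angle(z.sum()))/4%90,k.sum())
# shoulder circle (z=123) : crop points
def circ(P):
    P=np.array(P);A=np.c_[2*P,np.ones(len(P))];r=np.linalg.lstsq(A,(P**2).sum(1),rcond=None)[0];return r[:2],np.sqrt(r[2]+r[0]**2+r[1]**2)
print('shoulder',circ([ray(C,f(p),123)[:2] for p in [(77,270),(108,155),(180,90),(265,74),(345,92),(420,155),(460,260),(440,350),(390,415),(265,456),(180,435),(120,390)]]))
h=lambda p:(160+p[0]/2.4-.3,50+p[1]/2.4-.3)
print('bowl rim',circ([ray(C,h(p),128)[:2] for p in [(35,270),(50,190),(100,120),(160,82),(230,70),(300,83),(360,125),(400,185),(418,265)]]))
D=circ([ray(C,h(p),41)[:2] for p in [(440,80),(500,42),(580,22),(660,40),(720,85),(758,140),(771,200),(760,270),(725,340),(680,380)]]);print('dish',D)
sp=[ray(C,h(p),z)[:2] for p,z in [((520,226),75),((518,292),75)]];print('spout end',sp)
E
```

```text
[ 583.86282678 -107.33103108  223.73368878]
147 2.6878171714523376 0.9031083835757074 23.329071239387243 23.10691205285528 [ 560.71918213 -115.70480224] [ 561.14156428 -115.80755491]
149 2.687817171452437 0.9031083835756996 23.12087851896648 22.900701919950986 [ 560.28784548 -115.8273586 ] [ 560.70645822 -115.92919429]
edge 87.15514324423745
edge 0.0435505171854499
edge 89.24081748929326
edge 89.64301581443375
moment [ 560.6194514  -115.87624026] 87.00153614444851 399
shoulder (array([ 560.86938522, -115.88312293]), np.float64(19.687228704551952))
bowl rim (array([ 559.4462167 , -115.26200502]), np.float64(63.201805070717995))
dish (array([521.97621198,  28.86664978]), np.float64(91.91471381785058))
spout end [array([518.25771309,  -5.78011197]), array([543.41055464,   3.99328247])]
```

```bash
python3 - <<'E'
from h import *
go([418,-301,200],60)
E
```

```text
yaw 60 shift [ 214.8 -137.4   23.8] rot [ 0.  -0.1 46.8]
yaw 240 shift [ 214.8 -137.4   23.8] rot [ 1.000e-01  0.000e+00 -1.332e+02]
q [-0.2   0.39  1.71  0.    1.04 -2.07] t 7.2 F [-0.3  0.8  0.1]
```

Emit:
drive_tool(travel=[[30,-19,0],[65,-42,0],[100,-64,0],[140,-90,6],[175,-112,14],[205,-131,20],[214.8,-137.4,24],[214.8,-137.4,24],[214.8,-137.4,24],[214.8,-137.4,24]], delta_rot=[[0,0,6],[0,0,14],[0,0,22],[0,0,30],[0,0,38],[0,0,46],[0,0,47],[0,0,47],[0,0,47],[0,0,47]], grip=[60,60,60,60,60,60,60,60,60,60])

```text
time_s: 8.2
eef_pos: [419.8, -301.0, 200.6]
tcp_rot: [[-0.866, 0.501, 0.001], [0.501, 0.866, -0.0], [-0.001, 0.0, -1.0]]
ft_force: [0.8, -0.1, -0.8]
width: 67.5
```

```bash
python3 - <<'E'
from h import *
s,im=snap('wrist','w4');print(s['eef_pos'],s['joint_vel'])
snap('top','t4')
a=cv2.imread('pics/w4.png')
C=cam('wrist',s);p=proj(C,[392,-286,75]).astype(int);print(p)
b=cv2.imread('pics/t4.png')[170:290,130:280];cv2.imwrite('pics/t4c.png',cv2.resize(b,None,fx=5,fy=5,interpolation=cv2.INTER_CUBIC))
E
```

```text
[ 419.78664253 -301.03619563  200.57352996] [ 0.00135728 -0.00133359  0.00036511 -0.0025123   0.00056938  0.00258689]
[252 149]
```

View pics/w4.png

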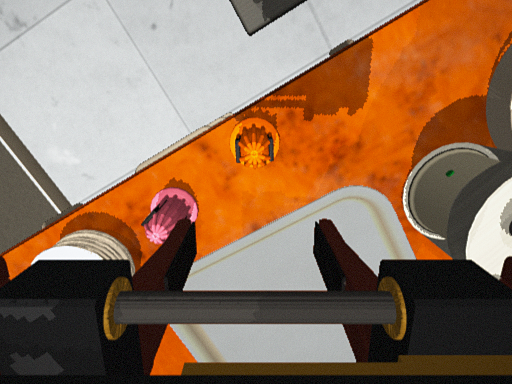

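View pics/t4c.png

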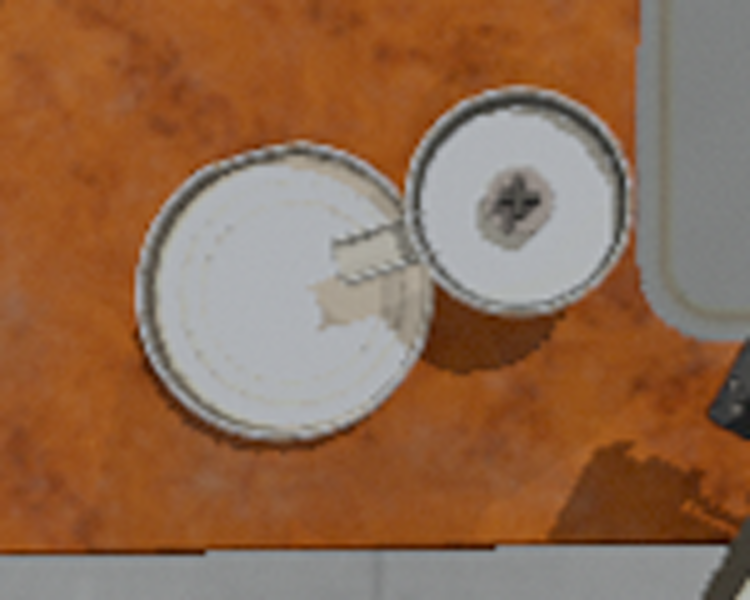

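```bash
python3 - <<'E'
from h import *
K=cam('top');f=lambda p:(130+p[0]/5-.4,170+p[1]/5-.4)
def circ(P):
    P=np.array(P);A=np.c_[2*P,np.ones(len(P))];r=np.linalg.lstsq(A,(P**2).sum(1),rcond=None)[0];return r[:2],np.sqrt(r[2]+r[0]**2+r[1]**2)
print(circ([ray(K,f(p),41)[:2] for p in [(137,295),(155,225),(200,170),(355,155),(400,190),(432,300),(410,365),(350,420),(285,440),(210,420),(160,370)]]))
print(circ([ray(K,f(p),128)[:2] for p in [(405,205),(425,140),(465,100),(520,88),(580,105),(620,150),(631,205),(615,265),(570,303),(520,314),(460,295)]]))
sp=np.mean([ray(K,f(p),72)[:2] for p in [(332,241),(347,284)]],0);print(sp)
a=cv2.imread('pics/w4.png')[100:180,215:295];cv2.imwrite('pics/w4c.png',cv2.resize(a,None,fx=8,fy=8,interpolation=cv2.INTER_CUBIC))
E
```

```text
(array([516.58975706,  28.8442932 ]), np.float64(91.08735396644911))
(array([ 559.23025268, -117.37435888]), np.float64(65.44145114774715))
[529.07231329  -7.59668122]
```

View pics/w4c.png

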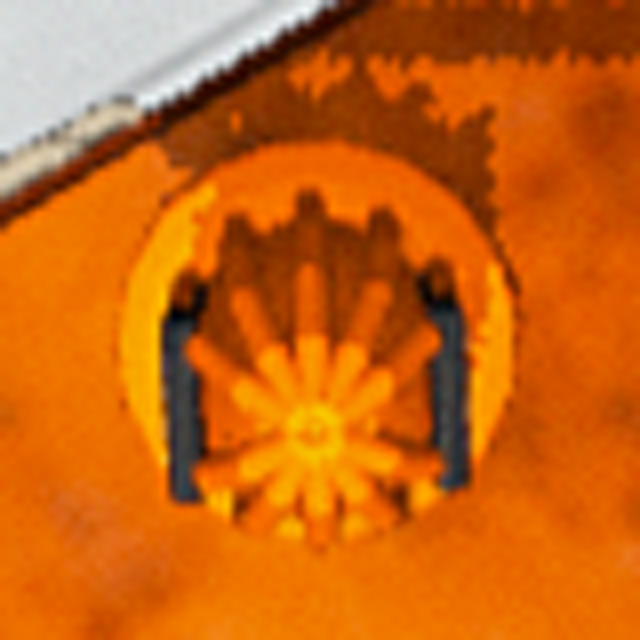

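```bash
python3 - <<'E'
from h import *
s=status.observe();print(s['eef_pos']);C=cam('wrist',s);f=lambda p:(215+p[0]/8-.44,100+p[1]/8-.44)
def circ(P):
    P=np.array(P);A=np.c_[2*P,np.ones(len(P))];r=np.linalg.lstsq(A,(P**2).sum(1),rcond=None)[0];return r[:2],np.sqrt(r[2]+r[0]**2+r[1]**2)
L=ray(C,f((185,403)),58);R=ray(C,f((450,395)),58);d=L-R
print('grips',L,R,np.linalg.norm(d),(L+R)/2,np.degrees(np.arctan2(d[1],d[0])))
for a,b in [((167,315),(172,500)),((203,310),(204,490)),((432,320),(440,485)),((464,310),(468,485))]:
    e=ray(C,f(b),58)-ray(C,f(a),58);print('edge perp',np.degrees(np.arctan2(e[1],e[0]))%180-90,np.linalg.norm(e))
print('flange',circ([ray(C,f(p),9)[:2] for p in [(122,340),(135,275),(165,220),(240,160),(320,142),(400,163),(460,205),(500,265),(517,330),(510,390)]]))
print('tip',ray(C,f((315,432)),75))
x=(R+L)/2
E
```

```text
[ 419.62192452 -301.18796225  200.52584418]
grips [ 387.20540017 -300.1559073    58.        ] [ 402.00019452 -272.78959567   58.        ] 31.10949937784039 [ 394.60279735 -286.47275149   58.        ] -118.39657326123336
edge perp 60.45124649885926 21.85852861356387
edge perp 59.44593440474719 21.2314160113007
edge perp 63.37528908602786 19.5094046503525
edge perp 62.11047571754554 20.64597479275611
flange (array([ 395.12231261, -286.50125918]), np.float64(26.829342106681715))
tip [ 395.31291744 -287.19179329   75.        ]
```

```bash
python3 - <<'E'
from h import *
go([395,-286.6,33],61.5)
E
```

```text
yaw 61.5 shift [ 28.7   0.3 167.5] rot [ 0.   0.  -1.6]
yaw 241.5 shift [ 28.7   0.3 167.5] rot [ 1.000e-01 -0.000e+00  1.784e+02]
q [-0.65  0.31  1.9   0.    0.93 -1.69] t 8.3 F [-0.7 -0.5  1. ]
```

Emit:
drive_tool(travel=[[15,0.3,20],[28.7,0.3,50],[28.7,0.3,80],[28.7,0.3,110],[28.7,0.3,135],[28.7,0.3,155],[28.7,0.3,167],[28.7,0.3,167.5],[28.7,0.3,167.5],[28.7,0.3,167.5]], delta_rot=[[0,0,-1.6],[0,0,-1.6],[0,0,-1.6],[0,0,-1.6],[0,0,-1.6],[0,0,-1.6],[0,0,-1.6],[0,0,-1.6],[0,0,-1.6],[0,0,-1.6]], grip=[60,60,60,60,60,60,60,60,60,60])

```text
time_s: 9.3
eef_pos: [394.7, -287.7, 33.7]
tcp_rot: [[-0.878, 0.479, 0.001], [0.479, 0.878, -0.001], [-0.002, -0.0, -1.0]]
ft_force: [-0.3, -0.7, 1.3]
width: 67.1
```

Emit:
drive_tool(travel=[[0,0,0],[0,0,0],[0,0,0],[0,0,0],[0,0,0],[0,0,0],[0,0,0]], delta_rot=[[0,0,0],[0,0,0],[0,0,0],[0,0,0],[0,0,0],[0,0,0],[0,0,0]], grip=[255,255,255,255,255,255,255], grip_force=40)

```text
time_s: 10.0
eef_pos: [394.0, -287.4, 33.0]
tcp_rot: [[-0.878, 0.479, 0.0], [0.479, 0.878, -0.0], [-0.0, -0.0, -1.0]]
ft_force: [-1.6, 1.0, 5.1]
width: 36.1
```

```bash
python3 - <<'E'
from h import *
s=status.observe();print(s['eef_pos'],s['width'],s['ft_force'],s['torque'])
snap('wrist','w5')
E
```

```text
[ 394.01410355 -287.41754837   32.9633883 ] 36.09849922753199 [-1.59886373  1.00604247  5.10397882] [ 0.04457999  0.07895322 -0.07592866]
```

View pics/w5.png

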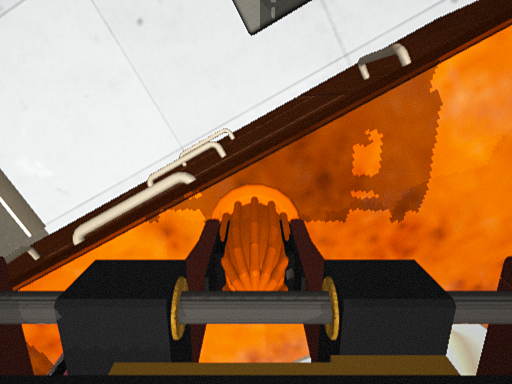

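```bash
python3 - <<'E'
from h import *
s=status.observe();C=cam('wrist',s);X=s['tcp_rot'][:,0]
p=ray(C,(256,185),9);c=p-28*X;print(p,c,'off in tool',s['tcp_rot'].T@(c-s['eef_pos']))
go([556,-116,210],90)
E
```

```text
[ 370.5743279 -273.2456535    9.       ] [ 395.15134643 -286.66094802    9.00576958] off in tool [-0.61365736  1.2235536  23.95993687]
yaw 90 shift [ -60.1  228.1 -177. ] rot [ -0.    0.  -28.6]
yaw 270 shift [ -60.1  228.1 -177. ] rot [  0.    0.  151.4]
q [-0.65  0.57  2.03 -0.    0.54 -1.73] t 10.05 F [0.  1.4 5.9]
```

Emit:
drive_tool(travel=[[0,0,-20],[0,0,-60],[0,0,-105],[0,0,-150],[-6,22,-180],[-18,66,-180],[-30,110,-180],[-42,154,-180],[-54,196,-180],[-61,222,-180],[-63,229,-180],[-63,229,-180]], delta_rot=[[0,0,0],[0,0,0],[0,0,0],[0,0,0],[0,0,-4],[0,0,-9],[0,0,-14],[0,0,-19],[0,0,-24],[0,0,-28.6],[0,0,-28.6],[0,0,-28.6]], grip=[255,255,255,255,255,255,255,255,255,255,255,255])

```text
time_s: 11.25
eef_pos: [558.9, -115.9, 212.2]
tcp_rot: [[-1.0, 0.0, -0.001], [0.0, 1.0, 0.0], [0.001, 0.0, -1.0]]
ft_force: [-0.2, -0.9, -0.7]
width: 36.0
```

```bash
python3 - <<'E'
from h import *
snap('wrist','w6')
s=status.observe();print(s['eef_pos'],s['width'],s['ft_force'])
go([559.7,-116.5,195],90)
E
```

```text
[ 558.23563487 -116.64587366  212.20774767] 35.650904303999624 [-0.68259721 -0.2947427  -0.23334794]
yaw 90 shift [-1.5  0.1 17.2] rot [-0.  -0.1 -0.1]
yaw 270 shift [-1.5  0.1 17.2] rot [-1.000e-01  0.000e+00  1.799e+02]
q [-0.23  0.37  1.77 -0.    1.   -1.8 ] t 11.3 F [-0.7 -0.3 -0.2]
```

View pics/w6.png

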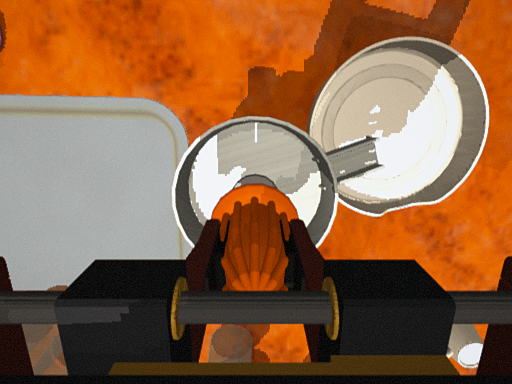

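```bash
python3 - <<'E'
from h import *
a=cv2.imread('pics/w6.png')[155:225,200:310];cv2.imwrite('pics/w6c.png',cv2.resize(a,None,fx=7,fy=7,interpolation=cv2.INTER_CUBIC))
E
```

```text
(no output)
```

View pics/w6c.png

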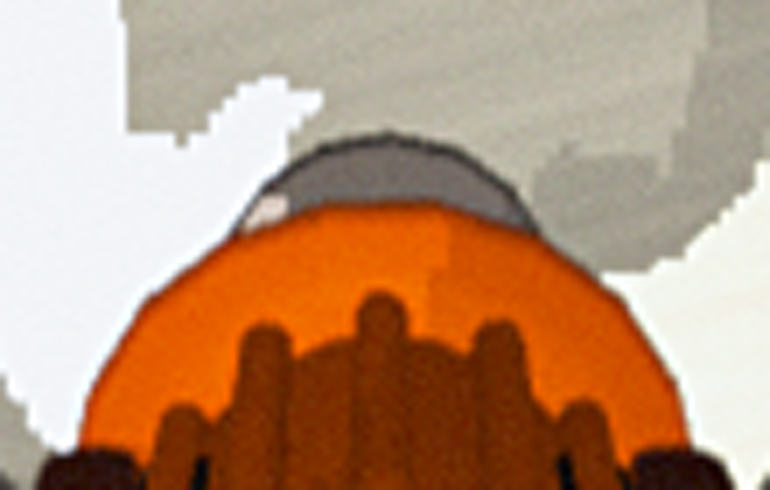

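```bash
python3 - <<'E'
from h import *
s=status.observe();C=cam('wrist',s);u0=s['eef_pos'][2]-33
print(s['eef_pos'])
print('shaft x',ray(C,(255.1,173.9),123)+[20,0,0]); print('reamer x',ray(C,(254.6,183.6),u0+9)+[28,0,0])
E
```

```text
[ 558.23563487 -116.64587366  212.20774767]
shaft x [ 559.93723716 -116.20362361  123.        ]
reamer x [ 558.09694297 -116.61907507  188.20774767]
```

Emit:
drive_tool(travel=[[-1.8,0.4,6],[-1.8,0.4,14],[-1.8,0.4,22],[-1.8,0.4,26],[-1.8,0.4,26],[-1.8,0.4,26]], delta_rot=[[0,0,0],[0,0,0],[0,0,0],[0,0,0],[0,0,0],[0,0,0]], grip=[255,255,255,255,255,255])

```text
time_s: 11.9
eef_pos: [560.7, -116.3, 186.6]
tcp_rot: [[-1.0, 0.001, -0.0], [0.001, 1.0, 0.0], [0.0, 0.0, -1.0]]
ft_force: [0.6, -0.6, -1.0]
width: 35.6
```

```bash
python3 - <<'E'
from h import *
go([560.1,-116.2,176],90); print(status.observe()['eef_pos'])
E
```

```text
yaw 90 shift [ 0.6  0.1 10.6] rot [ 0. -0. -0.]
yaw 270 shift [ 0.6  0.1 10.6] rot [ -0.  -0. 180.]
q [-0.23  0.41  1.79 -0.    0.95 -1.8 ] t 11.9 F [ 0.6 -0.6 -1. ]
[ 560.66883452 -116.28121025  186.63279106]
```

Emit:
drive_tool(travel=[[0.4,0,2],[0.4,0,4],[0.4,0,6],[0.4,0,8],[0.4,0,9],[0.4,0,10],[0.4,0,10]], delta_rot=[[0,0,0],[0,0,0],[0,0,0],[0,0,0],[0,0,0],[0,0,0],[0,0,0]], grip=[255,255,255,255,255,255,255])

```text
time_s: 12.6
eef_pos: [560.3, -116.1, 176.6]
tcp_rot: [[-1.0, 0.0, -0.0], [0.0, 1.0, 0.0], [0.0, 0.0, -1.0]]
ft_force: [-0.4, -0.0, -0.4]
width: 35.8
```

```bash
python3 - <<'E'
from h import *
s=status.observe();print(s['eef_pos'],s['ft_force'],s['torque'],s['width'])
E
```

```text
[ 560.29437605 -116.09971245  176.63273251] [-0.37420871 -0.03281791 -0.36975966] [0.00066885 0.0043547  0.00346992] 35.76090730922764
```

Emit:
drive_tool(travel=[[0,0,3],[0,0,6],[0,0,9],[0,0,12],[0,0,15],[0,0,17],[0,0,18],[0,0,18]], delta_rot=[[0,0,0],[0,0,0],[0,0,0],[0,0,0],[0,0,0],[0,0,0],[0,0,0],[0,0,0]], grip=[255,255,255,255,255,255,255,255])

```text
time_s: 13.4
eef_pos: [560.3, -116.1, 158.6]
tcp_rot: [[-1.0, 0.0, -0.0], [0.0, 1.0, 0.0], [0.0, 0.0, -1.0]]
ft_force: [-0.4, 0.2, -0.4]
width: 35.8
```

```bash
python3 - <<'E'
from h import *
s=status.observe();print(s['eef_pos'],s['ft_force'],s['torque'],s['width'])
E
```

```text
[ 560.28357465 -116.10526482  158.60127842] [-0.42938403  0.15652442 -0.42925946] [-0.06467683 -0.02577276  0.06305124] 35.79773906692778
```

Emit:
drive_tool(travel=[[0,0,1],[0,0,2],[0,0,3],[0,0,4],[0,0,5],[0,0,5],[0,0,5]], delta_rot=[[0,0,0],[0,0,0],[0,0,0],[0,0,0],[0,0,0],[0,0,0],[0,0,0]], grip=[255,255,255,255,255,255,255])

```text
time_s: 14.1
eef_pos: [560.4, -116.2, 154.0]
tcp_rot: [[-1.0, 0.0, 0.0], [0.0, 1.0, -0.0], [-0.0, -0.0, -1.0]]
ft_force: [-0.8, 0.3, 3.7]
width: 36.2
```

```bash
python3 - <<'E'
from h import *
s=status.observe();print(s['eef_pos'],s['ft_force'],s['torque'],s['width'])
E
```

```text
[ 560.44689789 -116.15616714  153.99022251] [-0.80584771  0.3328184   3.69322258] [ 0.02032024  0.2370486  -0.01167502] 36.188673324572584
```

Emit:
drive_tool(travel=[[0,0,1],[0,0,2],[0,0,3],[0,0,3],[0,0,3]], delta_rot=[[0,0,0],[0,0,0],[0,0,0],[0,0,0],[0,0,0]], grip=[255,255,255,255,255])

```text
time_s: 14.6
eef_pos: [560.5, -116.2, 151.0]
tcp_rot: [[-1.0, 0.0, 0.0], [0.0, 1.0, -0.0], [-0.0, -0.0, -1.0]]
ft_force: [-1.6, 0.4, 5.1]
width: 36.3
```

Emit:
drive_tool(travel=[[0,0,1],[0,0,2],[0,0,2],[0,0,2]], delta_rot=[[0,0,0],[0,0,0],[0,0,0],[0,0,0]], grip=[255,255,255,255])

```text
time_s: 15.0
eef_pos: [560.5, -116.2, 149.1]
tcp_rot: [[-1.0, 0.0, 0.0], [0.0, 1.0, -0.0], [-0.0, -0.0, -1.0]]
ft_force: [-1.8, 0.5, 7.4]
width: 36.2
```

Emit:
drive_tool(travel=[[0,0,0.5],[0,0,1],[0,0,1.5],[0,0,1.5],[0,0,1.5]], delta_rot=[[0,0,0],[0,0,0],[0,0,0],[0,0,0],[0,0,0]], grip=[255,255,255,255,255])

```text
time_s: 15.5
eef_pos: [560.5, -116.2, 147.9]
tcp_rot: [[-1.0, 0.0, 0.0], [0.0, 1.0, -0.0], [-0.0, -0.0, -1.0]]
ft_force: [-2.6, 1.4, 9.9]
width: 35.9
```

Emit:
drive_tool(travel=[[0,0,0.5],[0,0,1],[0,0,1],[0,0,1]], delta_rot=[[0,0,0],[0,0,0],[0,0,0],[0,0,0]], grip=[255,255,255,255])

```text
time_s: 15.9
eef_pos: [560.6, -116.2, 147.9]
tcp_rot: [[-1.0, 0.0, 0.001], [0.0, 1.0, -0.0], [-0.001, -0.0, -1.0]]
ft_force: [-6.0, 0.7, 17.3]
width: 36.2
```

Emit:
drive_tool(travel=[[0,0,-0.6],[0,0,-1.2],[0,0,-1.2],[0,0,-1.2],[0,0,-1.2]], delta_rot=[[0,0,0],[0,0,0],[0,0,0],[0,0,0],[0,0,0]], grip=[255,255,255,255,255])

```text
time_s: 16.4
eef_pos: [560.5, -116.2, 148.0]
tcp_rot: [[-1.0, 0.0, 0.0], [0.0, 1.0, -0.0], [-0.0, -0.0, -1.0]]
ft_force: [-2.2, 0.6, 9.3]
width: 36.0
```

```bash
python3 - <<'E'
from h import *
s=status.observe();print(s['eef_pos'],s['ft_force'],s['torque'],s['width'])
snap('side','s7');snap('top','t7');snap('wrist','w7')
for f in ['s7','t7']:
    im=cv2.imread(f'pics/{f}.png')[110:290,95:345];cv2.imwrite(f'pics/{f}c.png',cv2.resize(im,None,fx=3,fy=3,interpolation=cv2.INTER_CUBIC))
E
```

```text
[ 560.48134974 -116.15549429  148.00944219] [-2.15381464  0.5999651   9.2566441 ] [0.18757375 0.5282983  0.04636918] 36.02358967149347
```

View pics/s7c.png

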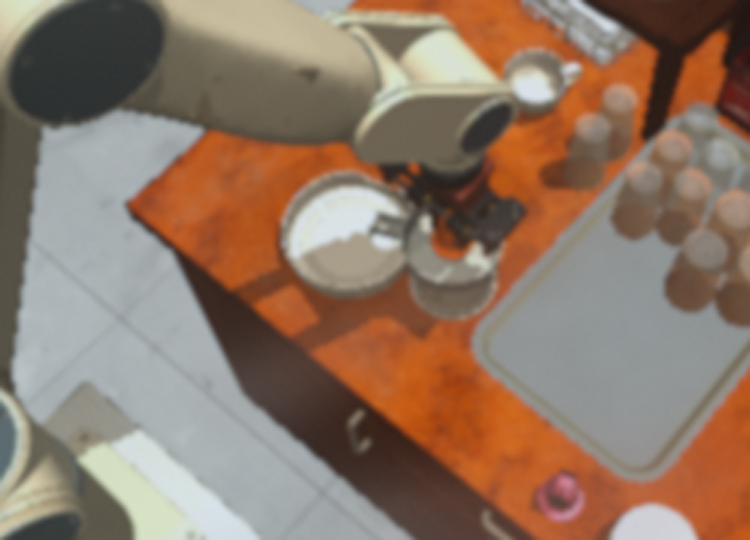

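View pics/t7c.png

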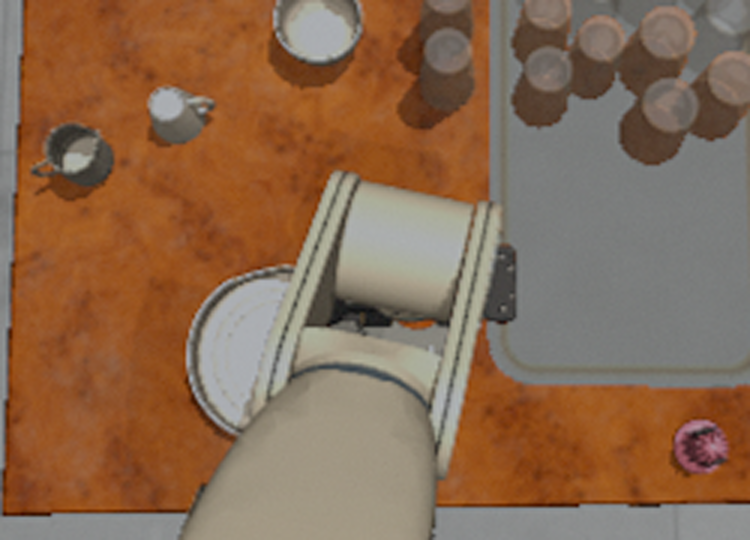

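View pics/w7.png

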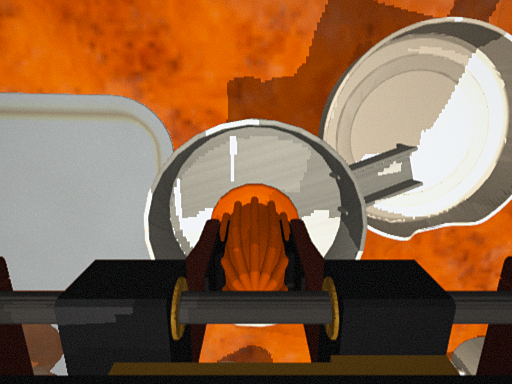

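```bash
python3 - <<'E'
from h import *
print(env.job_done()); s=status.observe();print(s['time_s'],s['eef_pos'],s['ft_force'])
E
```

```text
the job is handed in; nothing more can be done
None
the job is handed in; nothing more can be done
```

I slid the dish under the spout. Then I put the orange reamer on the shaft, pressed it down, and handed the job in at about 16.6 s while still gripping it.

- **Dish:** I pinched its wall with 15 N and slid it at constant height along the spout line until it met the pedestal (about 19 N). I then backed off 2.4 mm and released it.
    - **Disagreement:** the cameras put the dish's centre 150–152 mm from the press centre, about 37 mm beyond the spout lip. The pedestal contact implies 143–146 mm, about 30–33 mm beyond. I trusted the contact and did not resolve the difference; either way, the last wrist picture shows the spout ending over the dish.
- **Reamer:** I chose the orange one over the pink look-alike. The jaws closed at 36 mm, matching the grips, and I turned it to line up with the splines. It slid on with no measurable resistance, and contact came at about the height expected for fully home.
- **Press:** the force rose in line with the spring up to the hard stop. I eased back slightly, leaving the shaft about 7.9 mm down by the arm's height, with 9.3 N on it and the 40 N grip kept.
- **Bystanders:** the last top picture shows the cup and jug where they were. I did not measure them again. The saucers are out of frame in that crop, but nothing went near them.

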